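# Re-aim a clamped rinse head

### The arm

A 6-joint arm with a two-finger parallel gripper is mounted at the origin on a cart in front of the work surface, level with it; the furniture and walls round the work are solid. World frame = base frame: x ahead of the robot, y to its left, z up, the work surface at z = 0. Lengths are in m, angles in rad, forces in N, time in s.
With the tool pointing down it reaches from about 0.35 to 0.925 m from the base axis. Payload 6.4 kg.
Tool frame: the origin (TCP) lies on the centre line of the jaws, within the pads' length; the fingertips stand 22 mm ahead of it and the grasp point (between the pads) lies 3 mm ahead of it; z points along the fingers, x is the direction in which the jaws open and shut, and the axes are right-handed (so a half turn about z gives the same grasp; the last joint's range is limited). The gripper opens to 85 mm and grips with 20 to 120 N. Pads are 22 mm wide; open, the fingers measure 114 mm over their backs; the gripper's body (76 mm by 85 mm) begins 54 mm behind the grasp point. The pads swing forward as they close: fully open they stand 13 mm farther back than shut.
Start: joints at [1.151, 0.245, 1.558, -0, 1.339, -0.174], TCP at [0.158, 0.63, 0.253] pointing down, gripper open.
Joint ranges: [-3.13, 3.13], [-1.02, 2.26], [0.13, 2.54], [-0.95, 4.09], [0.21, 2.88], [-2.74, 2.74]. Speed limits (rad/s): [2.57, 2.57, 3.14, 3.14, 3.14, 3.14].

### API

Orientations are given as a unit quaternion [x, y, z, w].
In Python, from workcell import robot gives the robot as it stands.
- The arm moves only by the shell command python3 -m handwheel 'ROWS' [FORCE]. ROWS is JSON, a list of rows, each an object with "grip": the opening in per cent of the stroke, from 0 (shut) to 100 (fully open); "linear": the shift along the tool's x, y, z in mm, a list of three; "yaw": the turn about the tool's z in degrees. In form: [{"grip": grip, "linear": [tx, ty, tz], "yaw": yaw}, ...]. A call has 1 to 20 rows; each row shifts and turns the commanded pose from where the row before left it, along the tool's axes as they then stand; what a row does not reach is not made up. A row lasts 1/12 s, in which the tool goes at most 41.7 mm and 7.16 degrees, less where a joint would pass 70% of its speed; a pose out of reach is approached as far as the arm can. A call with a gripper value outside its range is refused whole. The fingers move at their own pace and stop on an object; FORCE is the grip in N (left out, the last holds). Time passes only in rows, so rows that do not move let the fingers close. It gives the time, the measured TCP pose, the force and the opening at its end, in the units of the state.
- robot.get_obs(): the state, without advancing time (a new reading comes with each control period).
- robot.capture(name): name is "side" or "top" or "wrist"; returns a dict with "img" (384x512x3 uint8, red, green, blue), "intrinsics" (3x3 intrinsics, pixels), "eye" and "rotation" of the camera in the world. Camera axes: x right, y up, looking along -z (the intrinsics and any distortion apply to the point x, -y, -z); pixel columns grow to the right and rows downward; lengths in m; the calibration is good to about 2 mm. A picture is of the moment at which its call begins. There is no depth.
- robot.hand_in(): hands the job in, once; it reports no verdict.
The state is a dict: "time": time; "q": joint angles; "joint_vel": joint speeds; "joint_efforts": joint torques, N m; "ee_pos": TCP position; "tcp_rot": TCP orientation; "ft_force": force on the tool from outside, world axes, zero at the start; "torque": the same for the moment, N m; "opening": finger opening in m.
Only numpy, scipy, OpenCV 4.12 (cv2) and the standard library are available. Lean on these libraries where they do the work, as an engineer would, in place of code of your own. Each camera call takes 0.05 s, during which the arm holds its last target.

### The job

Back off the red handle of the strap clamp about a quarter turn (never more than half a turn), just enough to free the white rinse head, turn the head in its ring, without lifting it out, until the end of its steel spout is over the middle of the blue beaker, then screw the clamp fully tight again. The spout cannot pass the clamp's screw, and the beakers and everything else on the bench must stay where they stand.

Things in the scene. Friction and masses are not known exactly. Their poses are not given: they have to be found in the camera images.
- seat_center (a point): Centre of the round seat of the grey fixture, fixed to the bench: the vertical axis about which the head turns, at the height of the head's underside (14 mm above the bench). The seat is 134 mm across with a low aluminium ring (114 mm inside, top 23 mm above the bench) round the head's flange. Axes: z up; -y points along the fixture's 52 mm wide arm to the clamp screw, which stands 118 mm from this point; the arm ends 170 mm out.
- head_grip (a point): Grip point of the loose white rinse head (0.35 kg, hidden variation), on its turning axis, 110 mm above its underside (124 mm above the bench when seated). It is the middle of the upright blue rib to grasp: 60 mm long along x, 14 mm thick along y, reaching from 92 to 126 mm above the underside. Below are a hub 44 mm across and a flange 110 mm across and 12 mm thick, on which the clamp presses. x points along the spout, z up. The spout's top lies 84 mm above the underside.
- spout_tip (a point): Outlet at the down-bent end of the head's steel spout (12 mm thick), 108 mm from the turning axis along the head's x, 79 mm above the bench when seated: it passes 11 mm above the beakers but runs against the clamp's screw and handle.
- handle_grip (a point): Middle of the red T-handle on the clamp's vertical screw, 107 mm above the bench when tight, rising 2.5 mm per radian. x points along the grip bar (56 mm long, 13 mm thick along y, 26 mm high), z up. The screw turns about the vertical through this point.
- handle (a joint): Angle of the clamp screw in rad, growing as it is unscrewed (anticlockwise seen from above). 0 is tight: the sprung rubber shoe under the end of the steel strap then presses on the head's flange with about 22 N. The pressure falls evenly and the shoe leaves the flange at about 0.8; at 1.4 it is 1.5 mm clear. A stop ends tightening at -0.08. The screw stays where it is left and takes about 0.2 N m to turn. More than 3.3 is too far.
- beaker_blue_center (a point): Centre (34 mm above the bench) of the blue plastic beaker, the one to aim at: open, loose, 64 mm across, 68 mm tall. Its middle lies 102 to 114 mm from the turning axis.
- beaker_amber_center (a point): Centre of an amber glass beaker of the same size, loose, leave it.
- beaker_white_center (a point): Centre of a white plastic beaker of the same size, loose, leave it.
- tip_box: Blue pipette tip box with frosted lid, 131x99x76 mm, a loose bystander; origin under its centre.
- green_rack: Green tube rack, 129x90x26 mm, a loose bystander; origin under its centre.
- vial_a: White screw-cap vial, 25 mm across, 61 mm tall, a loose bystander; origin under its centre.
- vial_b: Another white screw-cap vial of that size, a loose bystander; origin under its centre.
Things that resemble listed ones, but are neither listed nor needed, are in the scene too. What is shaped like the part that bears head_grip but turquoise is not meant.

How it is judged:
On the way, in this order (a step that is already met when the one before it is completed fails the run):
1. the clamp is backed off far enough to free the head (handle past 0.9 rad) (value of joint handle above 0.9 rad), for 0.2 s.
2. with the clamp still loose (handle past 0.7 rad), the spout's end is within 18 mm of the blue beaker's middle, seen from above (value of joint handle above 0.7 rad and horizontal distance between spout_tip and beaker_blue_center below 0.018 m), for 0.2 s.
At the end, for the whole second after the job is handed in: The clamp is tight (handle below 0.12 rad), the spout's end is within 18 mm horizontally of the blue beaker's middle, the head sits upright in its ring (grip point 107 to 114 mm from the seat's centre, tilt below 0.04 rad) at rest, and the three beakers stand upright (value of joint handle below 0.12 rad and horizontal distance between spout_tip and beaker_blue_center below 0.018 m and distance between head_grip and seat_center between 0.107 and 0.114 m and angle between head_grip's own z axis and vertical below 0.04 rad and angle between each of beaker_blue_center, beaker_amber_center, beaker_white_center's own z axis and vertical below 0.1 rad and angular speed of head below 0.05 rad/s); the robot touches nothing.
It fails at once if the clamp is backed off more than 3.3 rad, about half a turn (value of joint handle above 3.3 rad).
It fails at once if the head is lifted out of its ring (by more than 9 mm) (z of head_grip in the frame of seat_center above 0.119 m).
It fails at once if a beaker is moved more than 12 mm (distance of any of beaker_blue_center, beaker_amber_center, beaker_white_center from where it was at the start of the episode above 0.012 m).
It fails at once if another thing on the bench is moved more than 20 mm (distance of any of tip_box, green_rack, vial_a, vial_b from where it was at the start of the episode above 0.02 m).
It also fails if it takes over 72 s, if anything falls off the work surface, if the arm or the gripper's body presses on something with over 40 N, if the wrist force passes 120 N, or if a joint passes its speed limit or range.

## Working session

There is one attempt and no reset: what is moved stays moved. The work goes in short steps, Python scripts to look and compute and a shell command to move; the robot and the scene stay as the last step left them, time stands still between calls to the robot, and variables do not carry over. Pictures are saved under pics/ and viewed, and the job is handed in when it is done.

```bash
ls; mkdir -p pics; python3 - <<'E'
from workcell import robot
import cv2,numpy as np
o=robot.get_obs()
for k,v in o.items(): print(k,np.round(v,4))
for n in("side","top","wrist"):
    c=robot.capture(n); cv2.imwrite(f"pics/{n}0.png",c["img"][:,:,::-1])
    print(n,{k:np.round(v,4).tolist() for k,v in c.items() if k!="img"})
E
```

```text
pics
time 0.0
q [ 1.1509  0.2458  1.559  -0.      1.3387 -0.1741]
joint_vel [-0.0001 -0.0012  0.0003  0.     -0.0009  0.0009]
joint_efforts [ 5.00000e-04 -4.29511e+01 -3.26128e+01 -1.00000e-04  5.30000e-03
 -0.00000e+00]
ee_pos [0.1579 0.63   0.2522]
tcp_rot [ 7.885e-01  6.151e-01 -8.000e-04  5.000e-04]
ft_force [ 0.3236  0.2553 -0.2724]
torque [ 0.0089 -0.0234 -0.0513]
opening 0.0856
side {'intrinsics': [[413.8993, 0.0, 255.5283], [0.0, 413.8993, 190.7268], [0.0, 0.0, 1.0]], 'eye': [0.2674, 1.0584, 0.6578], 'rotation': [-0.0629, 0.5149, 0.8468, -0.1179]}
top {'intrinsics': [[373.5764, 0.0, 257.1632], [0.0, 373.5764, 189.09], [0.0, 0.0, 1.0]], 'eye': [0.304, 0.0038, 1.3336], 'rotation': [0.0688, -0.0615, -0.7025, 0.7057]}
wrist {'intrinsics': [[294.6378, 0.0, 259.2272], [0.0, 294.6378, 191.9154], [0.0, 0.0, 1.0]], 'eye': [0.0955, 0.6451, 0.3722], 'rotation': [-0.1042, -0.0797, 0.6099, 0.7815]}
```

View pics/top0.png

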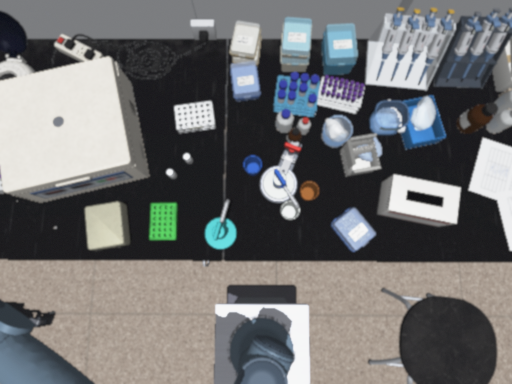

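View pics/side0.png

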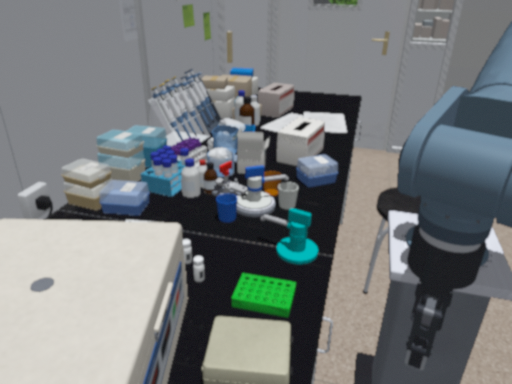

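View pics/wrist0.png

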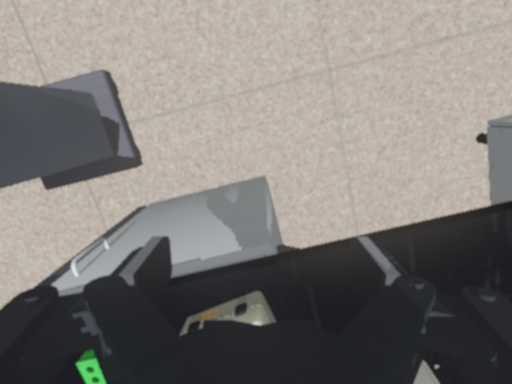

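```bash
cat > h.py <<'E'
from workcell import robot
import cv2,numpy as np
from scipy.spatial.transform import Rotation as R
def ray(c,px):
    K=c["intrinsics"];M=R.from_quat(c["rotation"]).as_matrix()
    d=np.linalg.inv(K)@np.array([px[0],px[1],1.0])
    return np.array(c["eye"]),M@np.array([d[0],-d[1],-d[2]])
def plane(c,px,z):
    e,d=ray(c,px);return e+d*(z-e[2])/d[2]
def proj(c,P):
    M=R.from_quat(c["rotation"]).as_matrix();p=M.T@(np.asarray(P)-c["eye"])
    q=c["intrinsics"]@np.array([p[0],-p[1],-p[2]]);return q[:2]/q[2]
def crop(c,x0,x1,y0,y1,s,name):
    cv2.imwrite(name,cv2.resize(c["img"][y0:y1,x0:x1,::-1],None,fx=s,fy=s,interpolation=cv2.INTER_CUBIC))
E
python3 - <<'E'
from h import *
c=robot.capture("top")
if np.array(c["rotation"]).shape!=(4,): print(c["rotation"])
crop(c,225,345,120,230,6,"pics/topz.png")
s=robot.capture("side"); crop(s,190,330,150,270,5,"pics/sidez.png")
for n,px,z in [("head",(279,184),.05),("clampend",(290,211),.1),("blue",(252,165),.034),("amber",(309,190),.034),("tipbox",(354,230),.076),("rack",(163,222),.026),("turq",(221,233),.01)]:
    print(n,plane(c,px,z).round(3))
E
```

```text
head [ 0.562 -0.059  0.05 ]
clampend [ 0.461 -0.092  0.1  ]
blue [0.634 0.037 0.034]
amber [ 0.544 -0.165  0.034]
tipbox [ 0.4   -0.307  0.076]
rack [0.429 0.348 0.026]
turq [0.393 0.145 0.01 ]
```

View pics/topz.png

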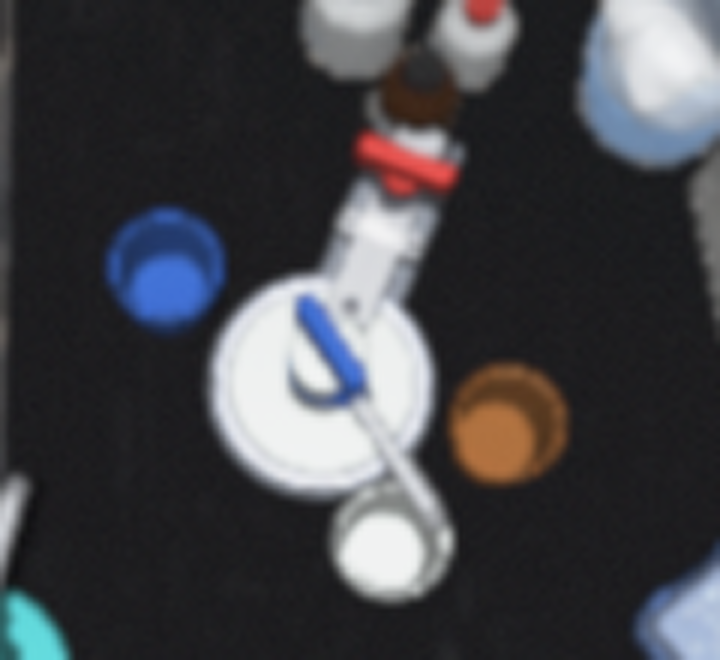

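View pics/sidez.png

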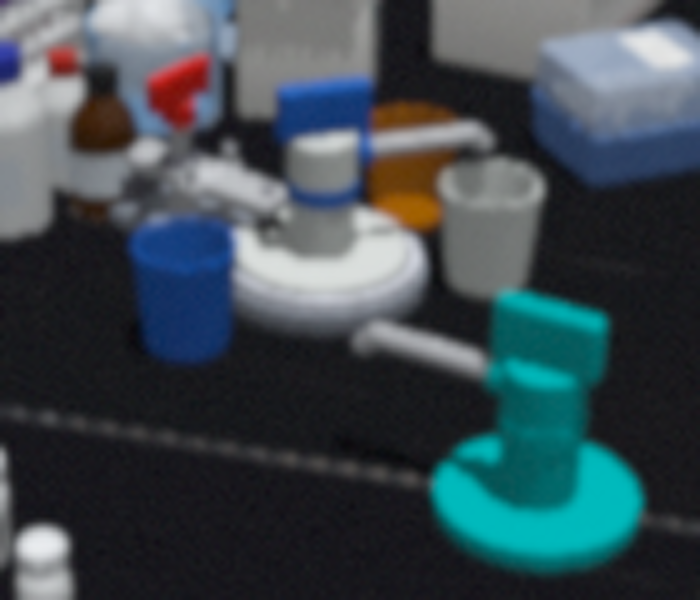

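```bash
cat > meas.py <<'E'
from h import *
def comp(m,c,box,name,z):
    x0,x1,y0,y1=box
    mm=np.zeros(m.shape,np.uint8); mm[y0:y1,x0:x1]=m[y0:y1,x0:x1]
    n,l,st,ce=cv2.connectedComponentsWithStats(mm)
    if n<2: print(name,"none");return
    i=1+np.argmax(st[1:,4]); pts=np.argwhere(l==i)[:,::-1].astype(np.float32)
    r=cv2.minAreaRect(pts);ec,er=cv2.minEnclosingCircle(pts)
    bp=cv2.boxPoints(r)
    print(name,"area",st[i,4],"ctr",ce[i].round(1),"rect",np.round(r[0],1),np.round(r[1],1),"circ",np.round(ec,1),round(er,1))
    W=[plane(c,p,z)[:2] for p in bp]
    e1=W[1]-W[0];e2=W[2]-W[1]
    e=e1 if np.linalg.norm(e1)>np.linalg.norm(e2) else e2
    print("   world rect ctr",plane(c,r[0],z).round(4),"centroid",plane(c,ce[i],z).round(4),"circ",plane(c,ec,z).round(4),"sides mm",(1e3*np.linalg.norm(e1)).round(1),(1e3*np.linalg.norm(e2)).round(1),"long ang deg",np.degrees(np.arctan2(e[1],e[0])).round(1))
def masks(c):
    h=cv2.cvtColor(c["img"],cv2.COLOR_RGB2HSV);H,S,V=[h[...,i].astype(int) for i in range(3)]
    return dict(blue=((abs(H-112)<10)&(S>130)&(V>60)).astype(np.uint8),red=(((H<8)|(H>172))&(S>120)&(V>110)).astype(np.uint8),
      amber=((H>6)&(H<22)&(S>120)&(V>50)).astype(np.uint8),white=((S<40)&(V>160)).astype(np.uint8),pale=((S<60)&(V>90)).astype(np.uint8))
E
python3 - <<'E'
from meas import *
c=robot.capture("top");m=masks(c)
comp(m["blue"],c,(240,264,150,178),"blue beaker",.068)
comp(m["amber"],c,(296,325,178,205),"amber beaker",.068)
comp(m["blue"],c,(268,292,164,192),"rib",.140)
comp(m["red"],c,(280,305,138,156),"handle",.120)
comp(m["white"],c,(256,300,160,206),"flange",.023)
comp(m["pale"],c,(278,302,200,222),"white beaker",.068)
# side
s=robot.capture("side");ms=masks(s)
comp(ms["blue"],s,(240,268,160,180),"rib side",.12)
comp(ms["red"],s,(215,235,158,178),"handle side",.107)
comp(ms["blue"],s,(212,240,190,225),"bluebk side",.034)
cv2.imwrite("pics/m.png",np.hstack([cv2.resize(m[k][120:230,225:345]*255,None,fx=2,fy=2) for k in ("blue","red","white")]))
# triangulate
def tri(a,pa,b,pb):
    e1,d1=ray(a,pa);e2,d2=ray(b,pb);d1/=np.linalg.norm(d1);d2/=np.linalg.norm(d2)
    t=np.linalg.lstsq(np.c_[d1,-d2],e2-e1,rcond=None)[0];p,q=e1+t[0]*d1,e2+t[1]*d2
    return (p+q)/2,np.linalg.norm(p-q)
E
```

```text
blue beaker area 336 ctr [252.3 164.3] rect [252. 164.] [19.8 19.8] circ [252.  164.5] 10.7
   world rect ctr [0.6291 0.0361 0.068 ] centroid [0.628  0.0351 0.068 ] circ [0.6273 0.0361 0.068 ] sides mm 70.3 70.6 long ang deg -135.7
amber beaker area 327 ctr [309.2 190.4] rect [309.5 190.5] [19. 19.] circ [309.  190.5] 10.4
   world rect ctr [ 0.5358 -0.1625  0.068 ] centroid [ 0.5362 -0.1613  0.068 ] circ [ 0.5358 -0.1607  0.068 ] sides mm 65.6 66.4 long ang deg 178.6
rib area 55 ctr [279.8 177.7] rect [279.9 177.4] [17.5  4.7] circ [278.5 178. ] 8.7
   world rect ctr [ 0.5658 -0.0573  0.14  ] centroid [ 0.5648 -0.0571  0.14  ] circ [ 0.5638 -0.0527  0.14  ] sides mm 15.6 58.0 long ang deg -157.6
handle area 89 ctr [291.9 147.3] rect [291.6 148.1] [16.9  7.7] circ [292.5 146. ] 8.5
   world rect ctr [ 0.6714 -0.0984  0.12  ] centroid [ 0.6742 -0.0994  0.12  ] circ [ 0.6787 -0.1014  0.12  ] sides mm 27.0 57.1 long ang deg -113.5
flange area 1037 ctr [279.5 183.1] rect [278.4 183. ] [45.5 35.3] circ [285.1 183.2] 24.8
   world rect ctr [ 0.571  -0.0579  0.023 ] centroid [ 0.5707 -0.061
[... 338 characters left out ...]
179 ctr [254.2 170.9] rect [254.4 171.5] [10.8 20.1] circ [254.5 172. ] 10.7
   world rect ctr [ 0.5701 -0.0626  0.12  ] centroid [ 0.5718 -0.0664  0.12  ] circ [ 0.5689 -0.0592  0.12  ] sides mm 66.8 79.7 long ang deg 107.2
handle side area 106 ctr [225.3 167.3] rect [224.8 166.8] [10.3 14.5] circ [226.9 167.7] 7.4
   world rect ctr [ 0.6785 -0.0962  0.107 ] centroid [ 0.6757 -0.0931  0.107 ] circ [ 0.67   -0.0917  0.107 ] sides mm 109.7 45.0 long ang deg -79.0
bluebk side area 512 ctr [226.3 207.2] rect [225.6 208.1] [28.2 20.3] circ [226.1 207.2] 15.1
   world rect ctr [0.6317 0.0361 0.034 ] centroid [0.6314 0.0308 0.034 ] circ [0.6319 0.0307 0.034 ] sides mm 65.0 172.0 long ang deg 109.4
```

View pics/m.png

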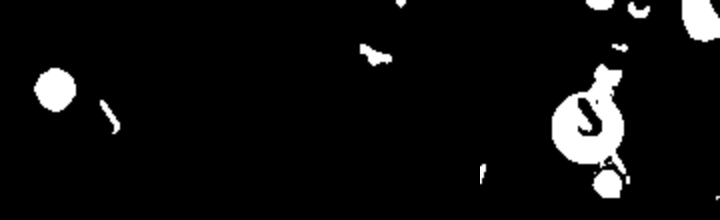

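```bash
python3 -m handwheel '[{"grip":100,"linear":[-20,22,0],"yaw":0},{"grip":100,"linear":[-26,29,0],"yaw":0},{"grip":100,"linear":[-26,29,0],"yaw":0},{"grip":100,"linear":[-26,29,0],"yaw":0},{"grip":100,"linear":[-26,29,0],"yaw":0},{"grip":100,"linear":[-26,29,0],"yaw":0},{"grip":100,"linear":[-26,29,0],"yaw":0},{"grip":100,"linear":[-26,29,0],"yaw":0},{"grip":100,"linear":[-26,29,0],"yaw":0},{"grip":100,"linear":[-26,29,0],"yaw":0},{"grip":100,"linear":[-26,29,0],"yaw":0},{"grip":100,"linear":[-26,29,0],"yaw":0},{"grip":100,"linear":[-26,29,0],"yaw":0},{"grip":100,"linear":[-26,29,0],"yaw":0},{"grip":100,"linear":[-26,29,0],"yaw":0},{"grip":100,"linear":[-26,29,0],"yaw":0},{"grip":100,"linear":[-26,29,0],"yaw":0},{"grip":100,"linear":[-26,29,0],"yaw":0},{"grip":100,"linear":[-20,22,0],"yaw":0},{"grip":100,"linear":[-10,11,0],"yaw":0}]'
```

```text
time: 2.02
ee_pos: [0.5715, 0.0168, 0.2534]
tcp_rot: [0.789, 0.614, 0.0, 0.0]
ft_force: [-1.0, 0.1, 0.3]
opening: 0.0853
```

```bash
python3 -m handwheel '[{"grip":50,"linear":[0,0,0],"yaw":7},{"grip":50,"linear":[0,0,0],"yaw":7},{"grip":50,"linear":[0,0,0],"yaw":7},{"grip":50,"linear":[0,0,0],"yaw":7},{"grip":50,"linear":[0,0,0],"yaw":7},{"grip":50,"linear":[0,0,0],"yaw":7},{"grip":50,"linear":[0,0,0],"yaw":7},{"grip":50,"linear":[0,0,0],"yaw":7},{"grip":50,"linear":[0,0,0],"yaw":7},{"grip":50,"linear":[0,0,0],"yaw":7},{"grip":50,"linear":[0,0,0],"yaw":7},{"grip":50,"linear":[0,0,0],"yaw":7},{"grip":50,"linear":[0,0,0],"yaw":7},{"grip":50,"linear":[0,0,0],"yaw":7},{"grip":50,"linear":[0,0,0],"yaw":0}]'
python3 - <<'E'
from h import *
o=robot.get_obs();print(o["ee_pos"],R.from_quat(o["tcp_rot"]).as_matrix().round(3))
c=robot.capture("wrist");print(c["eye"]);cv2.imwrite("pics/w1.png",c["img"][:,:,::-1])
E
```

```text
time: 3.27
ee_pos: [0.5697, 0.0205, 0.2533]
tcp_rot: [0.981, -0.192, -0.0, -0.0]
ft_force: [-0.3, -0.1, -0.5]
opening: 0.0431
[0.56971627 0.02053165 0.2532918 ] [[ 0.926 -0.377 -0.   ]
 [-0.377 -0.926  0.   ]
 [-0.    -0.    -1.   ]]
[0.59546723 0.08017168 0.37323644]
```

View pics/w1.png

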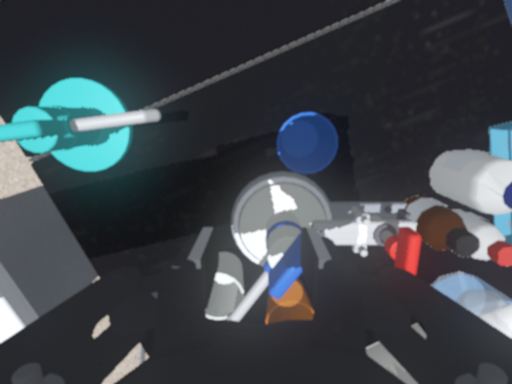

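```bash
python3 - <<'E'
from meas import *
c=robot.capture("wrist");m=masks(c)
comp(m["blue"],c,(270,345,105,180),"blue beaker",.068)
comp(m["blue"],c,(255,310,215,305),"rib",.140)
comp(m["red"],c,(380,425,220,280),"handle",.120)
crop(c,220,480,100,330,3,"pics/w1z.png")
E
```

```text
blue beaker area 3124 ctr [307.1 142. ] rect [307. 142.] [62. 62.] circ [306.6 141.8] 32.0
   world rect ctr [0.63   0.0348 0.068 ] centroid [0.6301 0.0347 0.068 ] circ [0.6297 0.0351 0.068 ] sides mm 62.0 63.2 long ang deg -107.9
rib area 514 ctr [284.4 280.4] rect [284.4 279.5] [15.1 41. ] circ [284.5 279.5] 20.7
   world rect ctr [ 0.5627 -0.0615  0.14  ] centroid [ 0.5623 -0.0624  0.14  ] circ [ 0.5627 -0.0616  0.14  ] sides mm 38.3 14.2 long ang deg 28.5
handle area 1171 ctr [404.6 250.1] rect [401.7 250.6] [35.8 44.6] circ [407.1 252.1] 23.9
   world rect ctr [ 0.673  -0.0862  0.12  ] centroid [ 0.6757 -0.0868  0.12  ] circ [ 0.6773 -0.0897  0.12  ] sides mm 45.2 33.7 long ang deg 66.5
```

View pics/w1z.png

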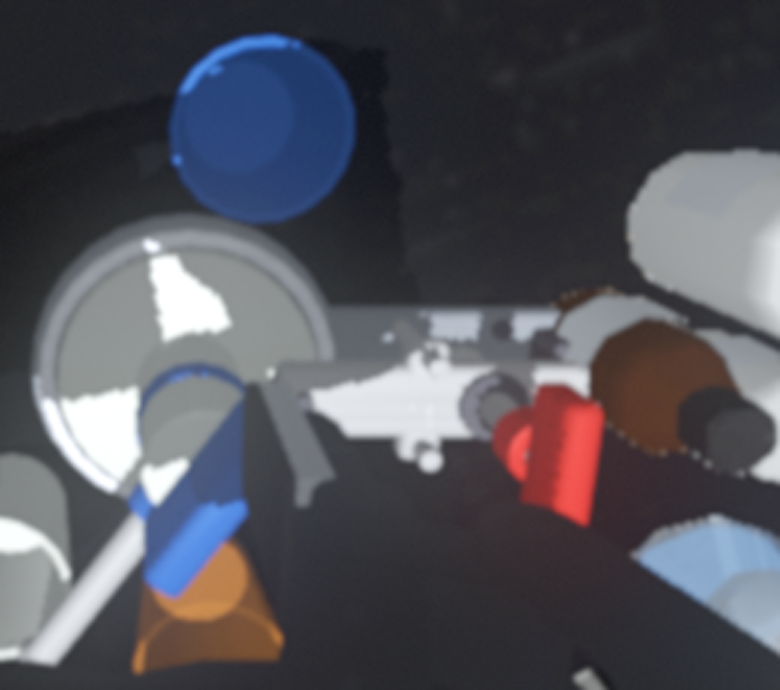

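```bash
python3 - <<'E'
from meas import *
c=robot.capture("wrist")
for P in [(.57,.02,.253),(.57,.02,.12)]: print(proj(c,P))
C=plane(c,(280.7,221.3),.023);print("ring",C)
for a in [(189.5,215),]: pass
pts=[(33,370),(332,330),(185,215),(75,270),(300,260),(45,430),(100,480)]
P=np.array([plane(c,(220+x/3,100+y/3),.023)[:2] for x,y in pts])
A=np.c_[2*P,np.ones(len(P))];s=np.linalg.lstsq(A,(P**2).sum(1),rcond=None)[0]
print(s[:2],np.sqrt(s[2]+s[0]**2+s[1]**2))
# arm edges at bench-ish, bar top corners in wrist zoom
for p in [(540,385),(605,402),(590,525)]: print(plane(c,(220+p[0]/3,100+p[1]/3),.12).round(4))
# cap triangulate
t=robot.capture("top");s2=robot.capture("side")
e1,d1=ray(t,(295.8,131.7));e2,d2=ray(c,(220+740/3,100+430/3))
k=np.linalg.lstsq(np.c_[d1,-d2],e2-e1,rcond=None)[0];print("cap",e1+k[0]*d1,e2+k[1]*d2)
E
```

```text
[256.74608262 262.05312882]
[257.85350775 188.6194789 ]
ring [ 0.57120179 -0.05340287  0.023     ]
[ 0.57176596 -0.05526367] 0.064430782072132
[ 0.6774 -0.0638  0.12  ]
[ 0.6946 -0.0768  0.12  ]
[ 0.6799 -0.1168  0.12  ]
cap [ 0.73561523 -0.11498001  0.10196955] [ 0.74025996 -0.11358174  0.10346225]
```

```bash
python3 -m handwheel '[{"grip":50,"linear":[24,12,0],"yaw":0},{"grip":50,"linear":[34,17,0],"yaw":0},{"grip":50,"linear":[34,17,0],"yaw":0},{"grip":50,"linear":[30,14,0],"yaw":0},{"grip":50,"linear":[22,10,0],"yaw":0},{"grip":50,"linear":[0,0,0],"yaw":0},{"grip":50,"linear":[0,0,0],"yaw":0}]'
python3 - <<'E'
from meas import *
o=robot.get_obs();print(o["ee_pos"])
c=robot.capture("wrist");m=masks(c);print(proj(c,(.677,-.099,.12)))
comp(m["red"],c,(200,320,140,250),"handle",.120)
comp(m["blue"],c,(0,250,0,384),"blue",.068)
crop(c,100,360,100,300,3,"pics/w2z.png")
E
```

```text
time: 4.1
ee_pos: [0.6774, -0.1, 0.2526]
tcp_rot: [0.981, -0.192, -0.0, -0.0]
ft_force: [0.4, 1.0, 0.2]
opening: 0.0429
[ 0.67737699 -0.1000052   0.25264143]
[256.73932618 187.6445382 ]
handle area 1010 ctr [261.4 187.8] rect [261.5 188. ] [62. 21.] circ [261.  188.1] 31.2
   world rect ctr [ 0.6808 -0.1009  0.12  ] centroid [ 0.6807 -0.1007  0.12  ] circ [ 0.6804 -0.1008  0.12  ] sides mm 18.1 56.7 long ang deg -111.5
blue area 4164 ctr [164.4  66.8] rect [162.7  69.7] [79.  68.5] circ [168.   65.3] 42.3
   world rect ctr [0.6321 0.0315 0.068 ] centroid [0.6347 0.0332 0.068 ] circ [0.6385 0.0331 0.068 ] sides mm 64.6 70.2 long ang deg -54.4
```

View pics/w2z.png

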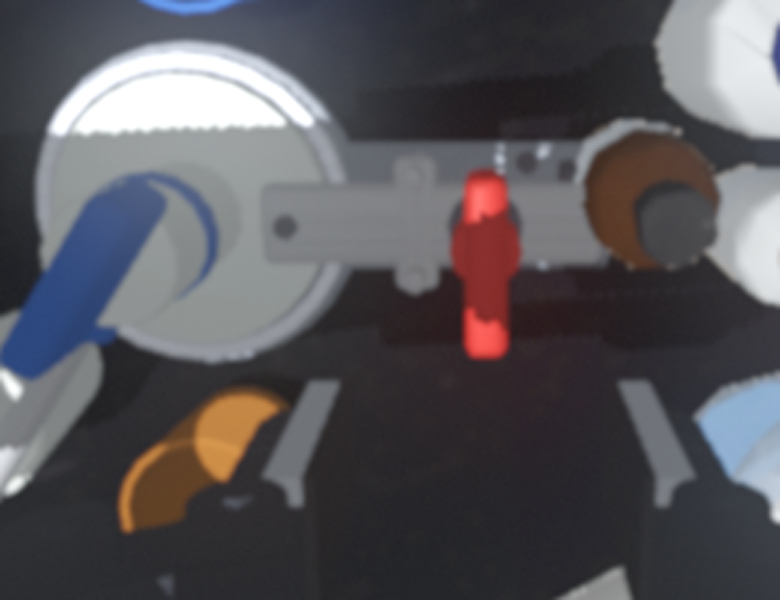

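```bash
python3 -m handwheel '[{"grip":40,"linear":[3.5,-0.5,25],"yaw":0},{"grip":40,"linear":[0,0,35],"yaw":0},{"grip":40,"linear":[0,0,35],"yaw":0},{"grip":40,"linear":[0,0,24],"yaw":0},{"grip":40,"linear":[0,0,12],"yaw":0},{"grip":40,"linear":[0,0,5.5],"yaw":0},{"grip":40,"linear":[0,0,0],"yaw":0},{"grip":40,"linear":[0,0,0],"yaw":0}]' 30
python3 - <<'E'
from meas import *
o=robot.get_obs();print(o["ee_pos"])
c=robot.capture("wrist");print(proj(c,(.6808,-.1008,.12)))
crop(c,100,400,60,384,2,"pics/w3z.png")
s=robot.capture("side");crop(s,170,290,110,230,5,"pics/s3z.png")
E
```

```text
time: 4.82
ee_pos: [0.6815, -0.0999, 0.1188]
tcp_rot: [0.982, -0.191, 0.001, 0.0]
ft_force: [0.4, 0.3, 0.3]
opening: 0.0344
[ 0.68150787 -0.09986491  0.11882056]
[255.31125216 265.41841208]
```

View pics/w3z.png

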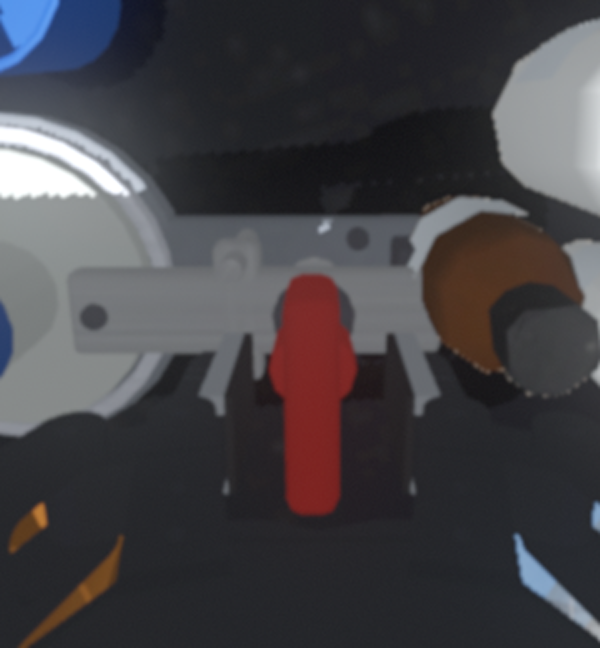

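View pics/s3z.png

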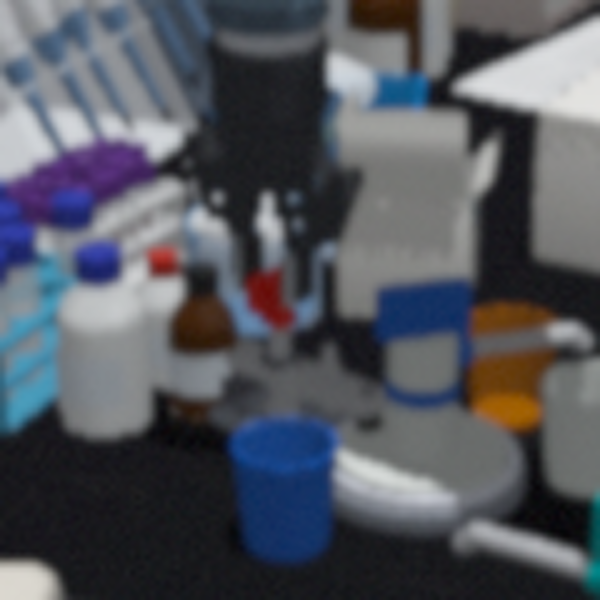

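```bash
python3 -m handwheel '[{"grip":40,"linear":[-0.5,0,3],"yaw":0},{"grip":0,"linear":[0,0,0],"yaw":0},{"grip":0,"linear":[0,0,0],"yaw":0},{"grip":0,"linear":[0,0,0],"yaw":0},{"grip":0,"linear":[0,0,0],"yaw":0},{"grip":0,"linear":[0,0,0],"yaw":0},{"grip":0,"linear":[0,0,0],"yaw":0}]' 40; python3 -m handwheel '[{"grip":0,"linear":[0,0,-0.2],"yaw":-4},{"grip":0,"linear":[0,0,-0.3],"yaw":-6},{"grip":0,"linear":[0,0,-0.3],"yaw":-6},{"grip":0,"linear":[0,0,-0.3],"yaw":-6}]'
```

```text
time: 5.5
ee_pos: [0.68, -0.0996, 0.1162]
tcp_rot: [0.982, -0.191, -0.0, 0.0]
ft_force: [-6.4, 1.3, 10.5]
opening: 0.0121
time: 5.83
ee_pos: [0.6791, -0.0994, 0.1171]
tcp_rot: [1.0, 0.002, -0.002, -0.0]
ft_force: [-11.3, 2.4, 12.5]
opening: 0.0122
```

```bash
python3 -m handwheel '[{"grip":0,"linear":[0,0,-0.4],"yaw":-7},{"grip":0,"linear":[0,0,-0.4],"yaw":-7},{"grip":0,"linear":[0,0,-0.4],"yaw":-7},{"grip":0,"linear":[0,0,-0.3],"yaw":-7},{"grip":0,"linear":[0,0,-0.3],"yaw":-7},{"grip":0,"linear":[0,0,-0.3],"yaw":-7},{"grip":0,"linear":[0,0,-0.3],"yaw":-7},{"grip":0,"linear":[0,0,-0.3],"yaw":-5},{"grip":0,"linear":[0,0,0],"yaw":0},{"grip":0,"linear":[0,0,0],"yaw":0},{"grip":0,"linear":[0,0,0],"yaw":0}]'
python3 - <<'E'
from meas import *
o=robot.get_obs();M=R.from_quat(o["tcp_rot"]).as_matrix();print(o["ee_pos"],"xang",np.degrees(np.arctan2(M[1,0],M[0,0])),o["ft_force"],o["torque"],o["q"])
c=robot.capture("wrist");crop(c,0,512,0,384,1.5,"pics/w4.png")
E
```

```text
time: 6.75
ee_pos: [0.6771, -0.1004, 0.1193]
tcp_rot: [0.891, 0.454, -0.004, -0.002]
ft_force: [-20.1, -1.2, 15.3]
opening: 0.0122
[ 0.67707463 -0.10043589  0.11927911] xang 53.95325633237752 [-20.07427711  -1.24493949  15.25577153] [-0.1129625   2.78434396  0.04061336] [-0.3113269   0.46433586  1.53665076 -0.00379834  1.14953634 -1.2513977 ]
```

View pics/w4.png

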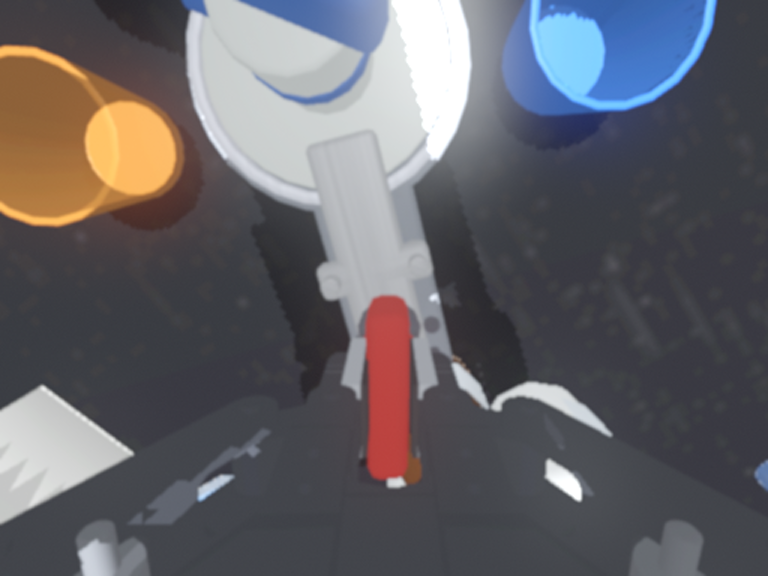

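```bash
python3 -m handwheel '[{"grip":45,"linear":[0,0,0],"yaw":0},{"grip":45,"linear":[0,0,0],"yaw":0},{"grip":45,"linear":[0,0,0],"yaw":0},{"grip":45,"linear":[0,0,-20],"yaw":0},{"grip":45,"linear":[0,0,-35],"yaw":0},{"grip":45,"linear":[0,0,-35],"yaw":0},{"grip":45,"linear":[0,0,-30],"yaw":0},{"grip":50,"linear":[-8,-30,-20],"yaw":0},{"grip":50,"linear":[-8,-35,0],"yaw":0},{"grip":50,"linear":[-6,-30,0],"yaw":0},{"grip":50,"linear":[-4,-18,0],"yaw":-3},{"grip":50,"linear":[0,0,0],"yaw":-7},{"grip":50,"linear":[0,0,0],"yaw":-7},{"grip":50,"linear":[0,0,0],"yaw":-7},{"grip":50,"linear":[0,0,0],"yaw":-7},{"grip":50,"linear":[0,0,0],"yaw":-7},{"grip":50,"linear":[0,0,0],"yaw":-7},{"grip":50,"linear":[0,0,0],"yaw":-7},{"grip":50,"linear":[0,0,0],"yaw":-7},{"grip":50,"linear":[0,0,0],"yaw":-7}]'
python3 - <<'E'
from meas import *
o=robot.get_obs();M=R.from_quat(o["tcp_rot"]).as_matrix();print(o["ee_pos"],"xang",np.degrees(np.arctan2(M[1,0],M[0,0])),o["ft_force"],o["q"])
c=robot.capture("wrist");m=masks(c);print(proj(c,(.571,-.0545,.14)))
crop(c,0,512,0,384,1.5,"pics/w5.png")
comp(m["blue"],c,(190,330,130,270),"rib",.140)
E
```

```text
time: 8.47
ee_pos: [0.5735, -0.0541, 0.2574]
tcp_rot: [0.498, 0.867, 0.0, -0.0]
ft_force: [0.2, 0.1, 0.4]
opening: 0.0427
[ 0.57350439 -0.05408447  0.25738467] xang 120.27299650338934 [0.17459056 0.11551225 0.35980902] [-2.90815186e-01  7.00365199e-02  1.74668771e+00  1.30135717e-04
  1.32493441e+00 -2.39000665e+00]
[262.33394064 190.83522453]
rib area 1486 ctr [289.3 242.4] rect [290.7 242.6] [34.7 57.5] circ [290.9 242.7] 29.3
   world rect ctr [ 0.5988 -0.0094  0.14  ] centroid [ 0.5993 -0.0106  0.14  ] circ [ 0.5988 -0.0092  0.14  ] sides mm 53.8 29.9 long ang deg -162.0
```

View pics/w5.png

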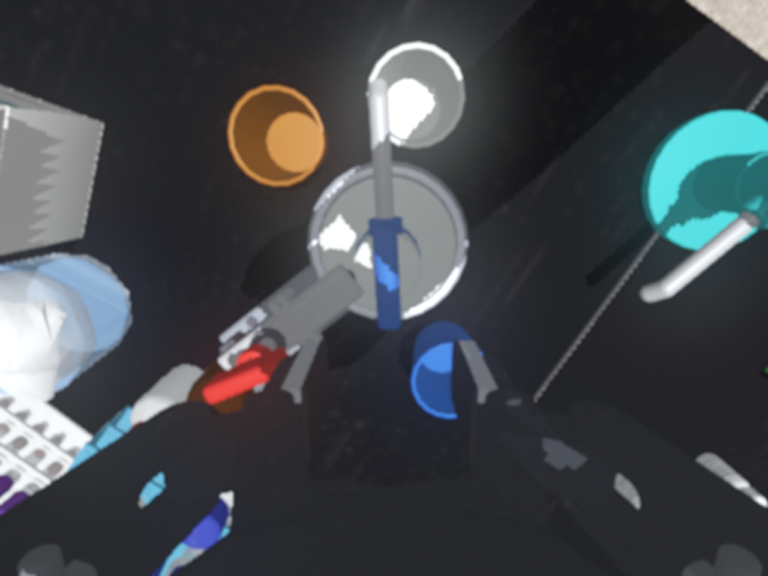

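```bash
python3 - <<'E'
from meas import *
c=robot.capture("wrist");m=masks(c)
comp(m["blue"],c,(235,278,162,222),"rib",.140)
for d in (0,): pass
comp(m["blue"],c,(270,330,205,282),"bluebk",.068)
crop(c,220,320,40,230,3,"pics/w5z.png")
E
```

```text
rib area 624 ctr [257.7 195.8] rect [258.1 193.8] [50.4 14.7] circ [256.5 193.6] 25.5
   world rect ctr [ 0.575  -0.0563  0.14  ] centroid [ 0.5766 -0.0557  0.14  ] circ [ 0.5755 -0.0575  0.14  ] sides mm 12.0 43.7 long ang deg 33.8
bluebk area 1696 ctr [289.6 246.4] rect [291.  246.4] [35.8 64.4] circ [296.5 247.5] 32.7
   world rect ctr [0.627  0.0176 0.068 ] centroid [0.6278 0.0162 0.068 ] circ [0.625  0.0237 0.068 ] sides mm 79.8 40.0 long ang deg -155.9
```

View pics/w5z.png

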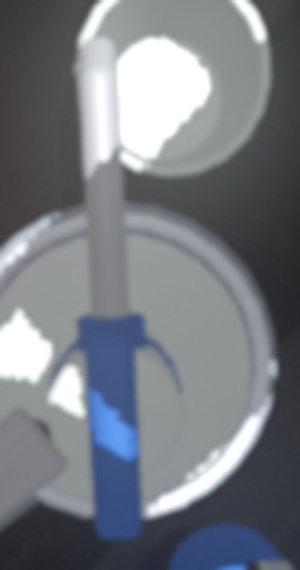

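```bash
python3 - <<'E'
from meas import *
c=robot.capture("wrist")
f=lambda x,y,z:plane(c,(220+x/3,40+y/3),z)
a,b=f(118,537,.14),f(112,335,.14);d=b-a;print(a,b,np.degrees(np.arctan2(d[1],d[0])),np.linalg.norm(d),(a+b)/2)
a,b=f(97,42,.095),f(109,315,.095);d=a-b;print(a,b,np.degrees(np.arctan2(d[1],d[0])))
e=np.array([.571,-.0545]);d=a[:2]-e;print(np.degrees(np.arctan2(d[1],d[0])),np.linalg.norm(d))
E
```

```text
[ 0.59383263 -0.0442284   0.14      ] [ 0.54478397 -0.07430971  0.14      ] -148.47940979915532 0.05753830598152738 [ 0.5693083  -0.05926905  0.14      ]
[ 0.4775279  -0.11830527  0.095     ] [ 0.54490186 -0.07571066  0.095     ] -147.69844327710612
-145.68204722168744 0.11317308360330972
```

```bash
python3 -m handwheel '[{"grip":50,"linear":[0,-4,20],"yaw":-1.7},{"grip":50,"linear":[0,0,30],"yaw":0},{"grip":50,"linear":[0,0,30],"yaw":0},{"grip":50,"linear":[0,0,22],"yaw":0},{"grip":50,"linear":[0,0,12],"yaw":0},{"grip":50,"linear":[0,0,6],"yaw":0},{"grip":50,"linear":[0,0,0],"yaw":0},{"grip":50,"linear":[0,0,0],"yaw":0}]' 30
python3 - <<'E'
from meas import *
o=robot.get_obs();M=R.from_quat(o["tcp_rot"]).as_matrix();print(o["ee_pos"],"xang",np.degrees(np.arctan2(M[1,0],M[0,0])),o["ft_force"])
c=robot.capture("wrist")
crop(c,100,400,60,384,2,"pics/w6.png")
E
```

```text
time: 9.28
ee_pos: [0.5708, -0.0564, 0.1388]
tcp_rot: [0.488, 0.873, 0.0, 0.001]
ft_force: [1.2, -0.7, 0.1]
opening: 0.0428
[ 0.57083742 -0.05644546  0.13879078] xang 121.5745327383613 [ 1.20709919 -0.71731324  0.08378067]
```

View pics/w6.png

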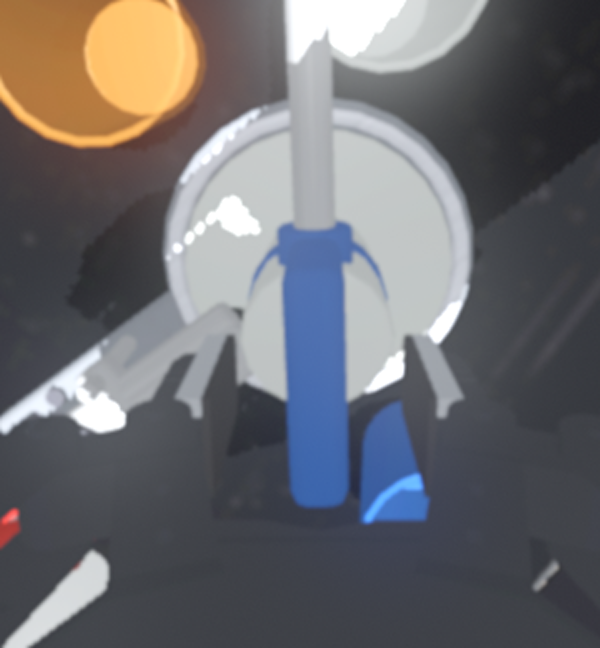

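```bash
python3 -m handwheel '[{"grip":50,"linear":[0,0,4.5],"yaw":0},{"grip":0,"linear":[0,0,0],"yaw":0},{"grip":0,"linear":[0,0,0],"yaw":0},{"grip":0,"linear":[0,0,0],"yaw":0},{"grip":0,"linear":[0,0,0],"yaw":0},{"grip":0,"linear":[0,0,0],"yaw":0},{"grip":0,"linear":[0,0,0],"yaw":0},{"grip":0,"linear":[0,0,0],"yaw":0}]' 30; python3 -m handwheel '[{"grip":0,"linear":[0,0,0],"yaw":3},{"grip":0,"linear":[0,0,0],"yaw":6},{"grip":0,"linear":[0,0,0],"yaw":6},{"grip":0,"linear":[0,0,0],"yaw":6}]'
```

```text
time: 10.0
ee_pos: [0.5702, -0.0565, 0.1334]
tcp_rot: [0.488, 0.873, -0.0, 0.0]
ft_force: [-0.2, -1.3, 1.1]
opening: 0.0138
time: 10.33
ee_pos: [0.5699, -0.0561, 0.1334]
tcp_rot: [0.64, 0.768, -0.0, -0.0]
ft_force: [-1.1, -1.0, 3.2]
opening: 0.0136
```

```bash
python3 -m handwheel '[{"grip":0,"linear":[0,0,0],"yaw":6.5},{"grip":0,"linear":[0,0,0],"yaw":6.5},{"grip":0,"linear":[0,0,0],"yaw":6.5},{"grip":0,"linear":[0,0,0],"yaw":6.5},{"grip":0,"linear":[0,0,0],"yaw":6.5},{"grip":0,"linear":[0,0,0],"yaw":6.5},{"grip":0,"linear":[0,0,0],"yaw":6.5},{"grip":0,"linear":[0,0,0],"yaw":6.5},{"grip":0,"linear":[0,0,0],"yaw":6.5},{"grip":0,"linear":[0,0,0],"yaw":6.5},{"grip":0,"linear":[0,0,0],"yaw":6.5},{"grip":0,"linear":[0,0,0],"yaw":6.5},{"grip":0,"linear":[0,0,0],"yaw":6.5},{"grip":0,"linear":[0,0,0],"yaw":6.5},{"grip":0,"linear":[0,0,0],"yaw":6.5},{"grip":0,"linear":[0,0,0],"yaw":6.5},{"grip":0,"linear":[0,0,0],"yaw":6.5},{"grip":0,"linear":[0,0,0],"yaw":6.5}]'
python3 -m handwheel '[{"grip":0,"linear":[0,0,0],"yaw":6},{"grip":0,"linear":[0,0,0],"yaw":6},{"grip":0,"linear":[0,0,0],"yaw":2},{"grip":0,"linear":[0,0,0],"yaw":0},{"grip":0,"linear":[0,0,0],"yaw":0},{"grip":0,"linear":[0,0,0],"yaw":0}]'
python3 - <<'E'
from meas import *
o=robot.get_obs();M=R.from_quat(o["tcp_rot"]).as_matrix();print(o["ee_pos"],"xang",np.degrees(np.arctan2(M[1,0],M[0,0])),o["ft_force"])
c=robot.capture("wrist")
crop(c,0,512,0,384,1.5,"pics/w7.png")
c=robot.capture("top");crop(c,225,345,120,230,5,"pics/t7.png")
E
```

```text
time: 11.83
ee_pos: [0.5692, -0.0574, 0.1339]
tcp_rot: [0.99, -0.144, -0.001, 0.002]
ft_force: [-6.7, -4.7, 6.7]
opening: 0.0135
time: 12.33
ee_pos: [0.569, -0.0573, 0.1338]
tcp_rot: [0.965, -0.261, -0.001, 0.002]
ft_force: [-6.3, -4.0, 7.7]
opening: 0.0136
[ 0.56898793 -0.05726727  0.13384457] xang -30.261232251522355 [-6.25148248 -4.03905861  7.71389047]
```

View pics/w7.png

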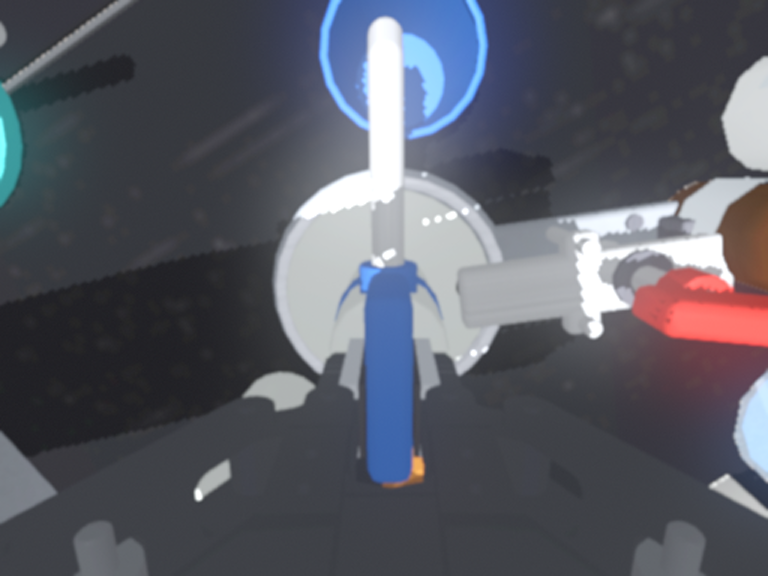

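View pics/t7.png

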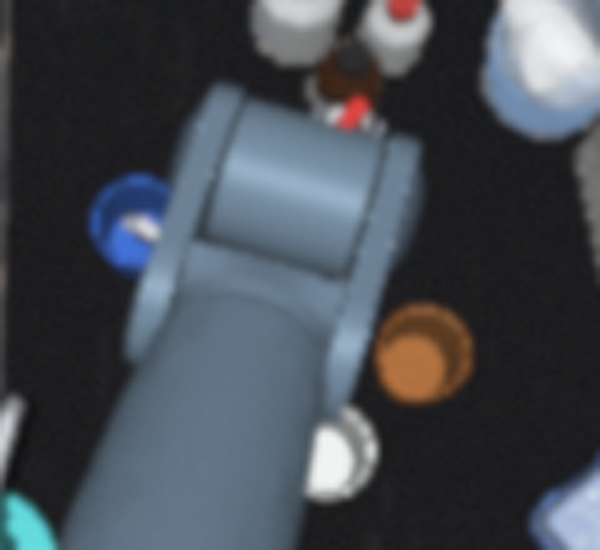

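```bash
python3 -m handwheel '[{"grip":0,"linear":[0,0,0],"yaw":3.5},{"grip":0,"linear":[0,0,0],"yaw":0},{"grip":0,"linear":[0,0,0],"yaw":0},{"grip":0,"linear":[0,0,0],"yaw":0}]'
python3 - <<'E'
from meas import *
o=robot.get_obs();M=R.from_quat(o["tcp_rot"]).as_matrix();print(o["ee_pos"],"xang",np.degrees(np.arctan2(M[1,0],M[0,0])),o["ft_force"])
c=robot.capture("wrist")
crop(c,200,340,0,100,5,"pics/w8.png")
E
```

```text
time: 12.77
ee_pos: [0.569, -0.0573, 0.1338]
tcp_rot: [0.957, -0.291, -0.001, 0.002]
ft_force: [-6.7, -4.3, 6.7]
opening: 0.0135
[ 0.56899253 -0.05725591  0.13380027] xang -33.788522225245885 [-6.67735254 -4.26453141  6.69155787]
```

View pics/w8.png

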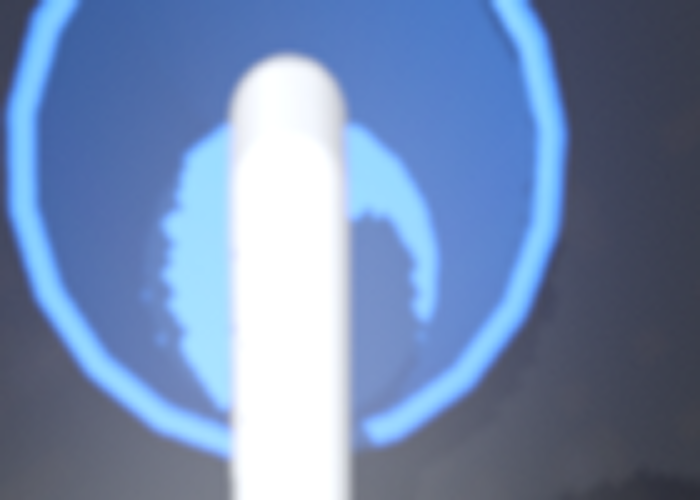

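```bash
python3 -m handwheel '[{"grip":40,"linear":[0,0,0],"yaw":0},{"grip":45,"linear":[0,0,0],"yaw":0},{"grip":45,"linear":[0,0,0],"yaw":0},{"grip":45,"linear":[0,0,0],"yaw":0},{"grip":45,"linear":[0,0,-20],"yaw":0},{"grip":45,"linear":[0,0,-35],"yaw":0},{"grip":45,"linear":[0,0,-35],"yaw":0},{"grip":45,"linear":[0,0,-20],"yaw":0},{"grip":45,"linear":[0,0,-5],"yaw":0},{"grip":45,"linear":[0,0,0],"yaw":0},{"grip":45,"linear":[0,0,0],"yaw":0}]'
python3 - <<'E'
from meas import *
o=robot.get_obs();print(o["ee_pos"],o["ft_force"])
c=robot.capture("wrist");m=masks(c)
crop(c,0,512,0,384,1.5,"pics/w9.png")
comp(m["blue"],c,(215,330,0,120),"bluebk",.068)
E
```

```text
time: 13.73
ee_pos: [0.5694, -0.0559, 0.2468]
tcp_rot: [0.957, -0.291, -0.001, -0.0]
ft_force: [0.2, -0.4, -0.8]
opening: 0.0387
[ 0.5694039  -0.05594272  0.24676929] [ 0.24419651 -0.37176309 -0.75187843]
bluebk area 3354 ctr [258.2  61.5] rect [258.5  64. ] [72. 69.] circ [258.1  64.6] 37.1
   world rect ctr [0.6309 0.0343 0.068 ] centroid [0.6319 0.0363 0.068 ] circ [0.6303 0.0341 0.068 ] sides mm 63.0 62.8 long ang deg -33.9
```

View pics/w9.png

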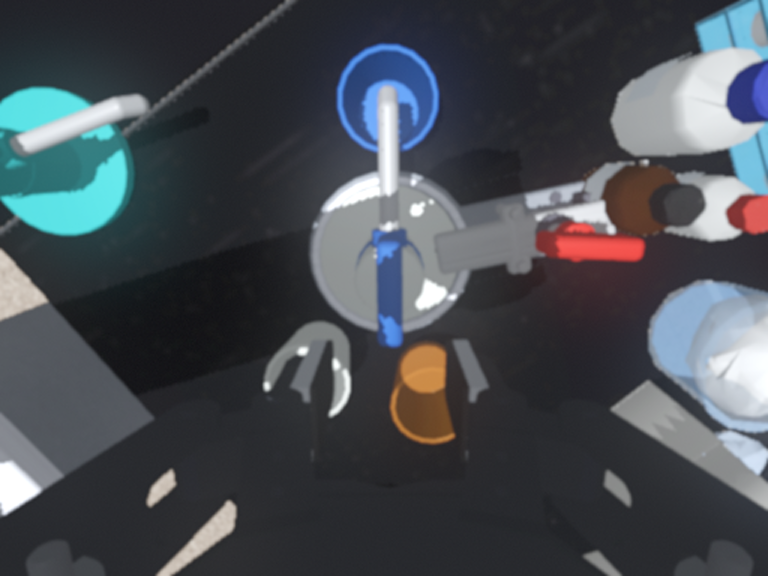

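```bash
python3 -m handwheel '[{"grip":45,"linear":[25,-5,0],"yaw":0},{"grip":45,"linear":[35,-7,0],"yaw":0},{"grip":45,"linear":[35,-7,0],"yaw":0},{"grip":45,"linear":[20,-4,0],"yaw":0},{"grip":45,"linear":[0,0,0],"yaw":-6},{"grip":45,"linear":[0,0,0],"yaw":-7},{"grip":45,"linear":[0,0,0],"yaw":-7},{"grip":45,"linear":[0,0,0],"yaw":-7},{"grip":45,"linear":[0,0,0],"yaw":-7},{"grip":45,"linear":[0,0,0],"yaw":-7},{"grip":45,"linear":[0,0,0],"yaw":-7},{"grip":45,"linear":[0,0,0],"yaw":-7},{"grip":45,"linear":[0,0,0],"yaw":-7},{"grip":45,"linear":[0,0,0],"yaw":-7},{"grip":45,"linear":[0,0,0],"yaw":-7},{"grip":45,"linear":[0,0,0],"yaw":-7},{"grip":45,"linear":[0,0,0],"yaw":-5},{"grip":45,"linear":[0,0,0],"yaw":0},{"grip":45,"linear":[0,0,0],"yaw":0}]'
python3 - <<'E'
from meas import *
o=robot.get_obs();M=R.from_quat(o["tcp_rot"]).as_matrix();print(o["ee_pos"],"xang",np.degrees(np.arctan2(M[1,0],M[0,0])),o["ft_force"])
c=robot.capture("wrist");m=masks(c)
crop(c,0,512,0,384,1.5,"pics/w10.png")
comp(m["red"],c,(200,320,130,260),"handle",.123)
E
```

```text
time: 15.37
ee_pos: [0.6775, -0.1009, 0.2458]
tcp_rot: [0.891, 0.454, -0.001, -0.001]
ft_force: [0.1, -0.1, -1.1]
opening: 0.0383
[ 0.67748575 -0.10094321  0.24575323] xang 53.98394569300918 [ 0.11189176 -0.10302209 -1.12144096]
handle area 1014 ctr [258.8 190.7] rect [259.  191.5] [24. 63.] circ [259.  191.4] 31.7
   world rect ctr [ 0.6776 -0.1019  0.123 ] centroid [ 0.6769 -0.1016  0.123 ] circ [ 0.6775 -0.1019  0.123 ] sides mm 55.6 19.9 long ang deg 143.4
```

View pics/w10.png

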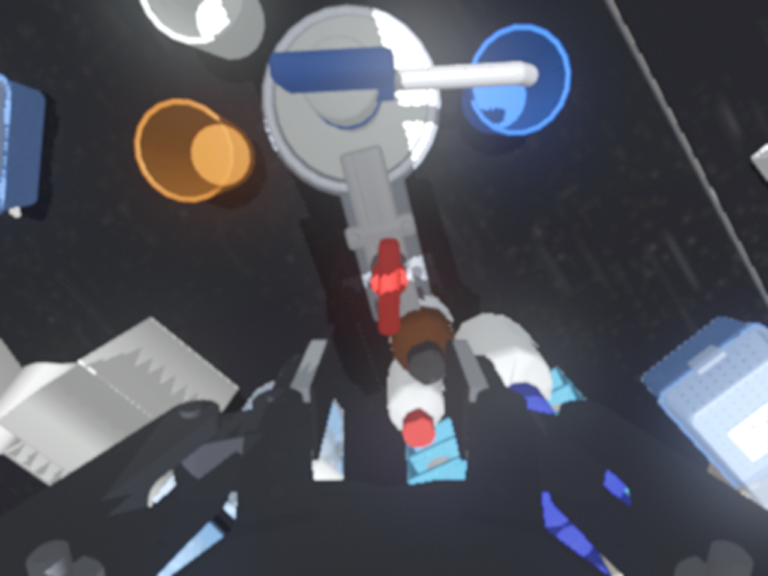

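```bash
python3 -m handwheel '[{"grip":45,"linear":[0,0.5,25],"yaw":0},{"grip":40,"linear":[0,0,35],"yaw":0},{"grip":40,"linear":[0,0,32],"yaw":0},{"grip":40,"linear":[0,0,20],"yaw":0},{"grip":40,"linear":[0,0,10],"yaw":0},{"grip":40,"linear":[0,0,5.5],"yaw":0},{"grip":40,"linear":[0,0,0],"yaw":0},{"grip":40,"linear":[0,0,0],"yaw":0},{"grip":0,"linear":[0,0,0],"yaw":0},{"grip":0,"linear":[0,0,0],"yaw":0},{"grip":0,"linear":[0,0,0],"yaw":0},{"grip":0,"linear":[0,0,0],"yaw":0},{"grip":0,"linear":[0,0,0],"yaw":0},{"grip":0,"linear":[0,0,0],"yaw":0}]' 40
python3 -m handwheel '[{"grip":0,"linear":[0,0,0.2],"yaw":4},{"grip":0,"linear":[0,0,0.3],"yaw":6},{"grip":0,"linear":[0,0,0.3],"yaw":6},{"grip":0,"linear":[0,0,0.3],"yaw":6},{"grip":0,"linear":[0,0,0],"yaw":0}]'
```

```text
time: 16.58
ee_pos: [0.6794, -0.1026, 0.1229]
tcp_rot: [0.891, 0.455, 0.001, 0.001]
ft_force: [-4.2, -3.6, 6.6]
opening: 0.0122
time: 17.0
ee_pos: [0.6793, -0.1027, 0.1219]
tcp_rot: [0.961, 0.275, 0.0, 0.001]
ft_force: [-4.2, -2.7, 7.5]
opening: 0.0121
```

```bash
python3 -m handwheel '[{"grip":0,"linear":[0,0,0.3],"yaw":7},{"grip":0,"linear":[0,0,0.3],"yaw":7},{"grip":0,"linear":[0,0,0.3],"yaw":7},{"grip":0,"linear":[0,0,0.3],"yaw":7},{"grip":0,"linear":[0,0,0.3],"yaw":7},{"grip":0,"linear":[0,0,0.3],"yaw":7},{"grip":0,"linear":[0,0,0.3],"yaw":7},{"grip":0,"linear":[0,0,0.3],"yaw":5},{"grip":0,"linear":[0,0,0],"yaw":2},{"grip":0,"linear":[0,0,0],"yaw":0},{"grip":0,"linear":[0,0,0],"yaw":0}]'
python3 - <<'E'
from meas import *
o=robot.get_obs();M=R.from_quat(o["tcp_rot"]).as_matrix();print(o["ee_pos"],"xang",np.degrees(np.arctan2(M[1,0],M[0,0])),o["ft_force"],o["torque"],o["q"][5])
E
```

```text
time: 17.92
ee_pos: [0.6786, -0.1028, 0.1195]
tcp_rot: [0.978, -0.207, 0.0, 0.001]
ft_force: [-7.3, -4.0, 8.4]
opening: 0.0122
[ 0.67862577 -0.10282831  0.11952377] xang -23.900254008660916 [-7.25723658 -3.99650812  8.44580924] [-0.64987653  1.22751699 -0.08570188] 0.10390991140239873
```

```bash
python3 -m handwheel '[{"grip":0,"linear":[0,0,0],"yaw":2},{"grip":0,"linear":[0,0,0],"yaw":1},{"grip":0,"linear":[0,0,0],"yaw":0},{"grip":0,"linear":[0,0,0],"yaw":0}]'
python3 - <<'E'
from meas import *
o=robot.get_obs();M=R.from_quat(o["tcp_rot"]).as_matrix();print(o["ee_pos"],"xang",np.degrees(np.arctan2(M[1,0],M[0,0])),o["ft_force"],o["torque"])
c=robot.capture("wrist");crop(c,100,400,60,384,2,"pics/w11.png")
E
```

```text
time: 18.25
ee_pos: [0.6786, -0.1028, 0.1195]
tcp_rot: [0.973, -0.232, 0.0, 0.001]
ft_force: [-5.9, -3.6, 8.7]
opening: 0.0122
[ 0.6786189  -0.10280265  0.11945494] xang -26.830150332732696 [-5.92006999 -3.55406458  8.74085409] [-0.62936187  1.19984015  0.22927318]
```

View pics/w11.png

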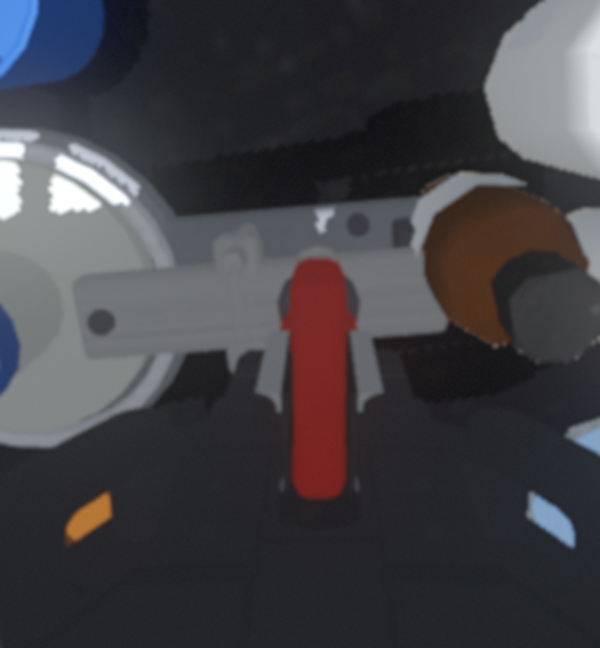

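```bash
python3 -m handwheel '[{"grip":40,"linear":[0,0,0],"yaw":0},{"grip":40,"linear":[0,0,0],"yaw":0},{"grip":40,"linear":[0,0,0],"yaw":0},{"grip":40,"linear":[0,0,0],"yaw":0},{"grip":40,"linear":[0,0,-20],"yaw":0},{"grip":40,"linear":[0,0,-35],"yaw":0},{"grip":40,"linear":[0,0,-35],"yaw":0},{"grip":40,"linear":[0,0,-35],"yaw":0},{"grip":40,"linear":[0,0,-10],"yaw":0},{"grip":40,"linear":[-30,0,0],"yaw":0},{"grip":40,"linear":[-35,0,0],"yaw":0},{"grip":40,"linear":[-30,0,0],"yaw":0},{"grip":40,"linear":[-10,0,0],"yaw":0},{"grip":40,"linear":[0,0,0],"yaw":0},{"grip":40,"linear":[0,0,0],"yaw":0}]'
python3 - <<'E'
from meas import *
o=robot.get_obs();print(o["ee_pos"],o["ft_force"])
c=robot.capture("wrist");m=masks(c)
crop(c,0,512,0,384,1.5,"pics/w12.png")
comp(m["blue"],c,(215,345,0,120),"bluebk",.068)
comp(m["red"],c,(330,450,130,270),"handle",.12)
comp(m["blue"],c,(220,300,140,250),"rib",.14)
E
```

```text
time: 19.55
ee_pos: [0.5854, -0.0541, 0.2521]
tcp_rot: [0.973, -0.232, 0.0, 0.0]
ft_force: [0.1, -0.1, 0.0]
opening: 0.034
[ 0.58536613 -0.0540664   0.25213381] [ 0.13804256 -0.09526221  0.00823947]
bluebk area 3195 ctr [257.9  73.6] rect [257.5  76. ] [70. 67.] circ [257.8  76.5] 35.9
   world rect ctr [0.6303 0.0343 0.068 ] centroid [0.6317 0.0361 0.068 ] circ [0.6304 0.0337 0.068 ] sides mm 62.9 63.4 long ang deg -115.3
handle area 1398 ctr [370.1 186.1] rect [367.5 187. ] [62. 31.] circ [373. 187.] 31.3
   world rect ctr [ 0.6729 -0.0966  0.12  ] centroid [ 0.6753 -0.0969  0.12  ] circ [ 0.6773 -0.0988  0.12  ] sides mm 26.6 56.8 long ang deg -110.6
rib area 866 ctr [243.1 202.9] rect [243.3 202.8] [13.8 67.7] circ [241.  202.5] 33.9
   world rect ctr [ 0.5722 -0.0549  0.14  ] centroid [ 0.572  -0.0549  0.14  ] circ [ 0.5706 -0.0538  0.14  ] sides mm 58.4 11.0 long ang deg 56.0
```

View pics/w12.png

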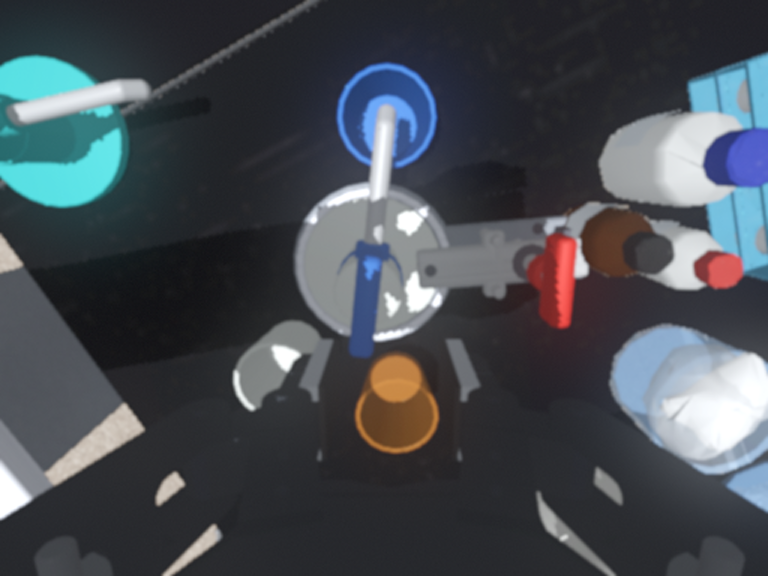

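```bash
python3 -m handwheel '[{"grip":40,"linear":[25,0,0],"yaw":0},{"grip":40,"linear":[35,0,0],"yaw":0},{"grip":40,"linear":[30,0,0],"yaw":0},{"grip":40,"linear":[15,0,0],"yaw":0},{"grip":40,"linear":[0,0,0],"yaw":0},{"grip":40,"linear":[0,0,0],"yaw":0}]'
python3 - <<'E'
from meas import *
c=robot.capture("wrist");m=masks(c)
crop(c,150,390,100,300,3,"pics/w13.png")
comp(m["red"],c,(200,320,130,260),"handle",.12)
t=robot.capture("top");s=robot.capture("side");crop(s,140,340,130,290,4,"pics/s13.png")
mm=masks(t)
comp(mm["amber"],t,(296,325,178,205),"amber beaker",.068)
comp(mm["pale"],t,(278,302,200,222),"white beaker",.068)
cv2.imwrite("pics/t13.png",t["img"][:,:,::-1])
E
```

```text
time: 20.1
ee_pos: [0.6794, -0.1024, 0.2511]
tcp_rot: [0.972, -0.233, -0.0, -0.0]
ft_force: [-0.4, -0.1, -0.2]
opening: 0.0342
handle area 997 ctr [258.7 186.1] rect [259. 187.] [22. 62.] circ [258. 187.] 31.3
   world rect ctr [ 0.6814 -0.1013  0.12  ] centroid [ 0.6816 -0.1005  0.12  ] circ [ 0.6807 -0.1009  0.12  ] sides mm 56.2 18.8 long ang deg 62.5
amber beaker area 313 ctr [309.6 190.5] rect [310.  190.5] [19. 18.] circ [309.  190.5] 10.4
   world rect ctr [ 0.5358 -0.1642  0.068 ] centroid [ 0.5358 -0.1628  0.068 ] circ [ 0.5358 -0.1607  0.068 ] sides mm 62.1 66.4 long ang deg 178.6
white beaker area 100 ctr [295.8 211.3] rect [296.1 211.6] [ 7.  16.1] circ [294.5 211. ] 8.1
   world rect ctr [ 0.4628 -0.1156  0.068 ] centroid [ 0.4635 -0.1143  0.068 ] circ [ 0.4647 -0.11    0.068 ] sides mm 55.5 23.6 long ang deg -18.9
```

View pics/w13.png

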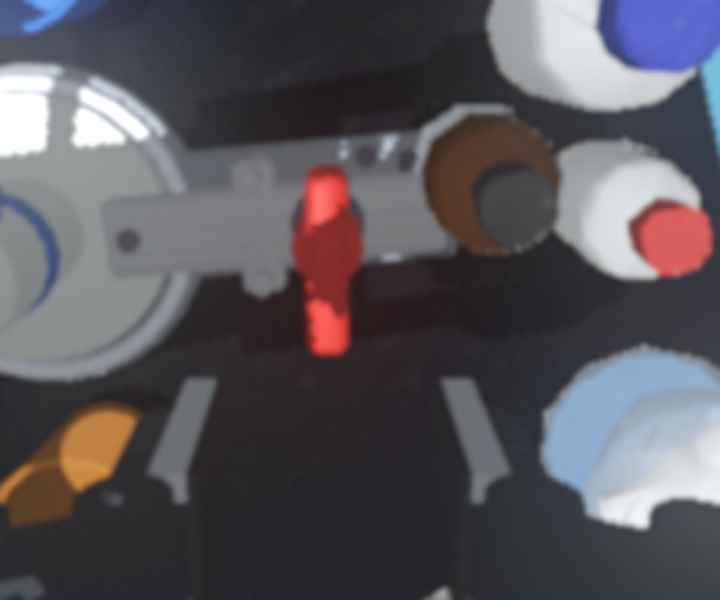

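View pics/s13.png

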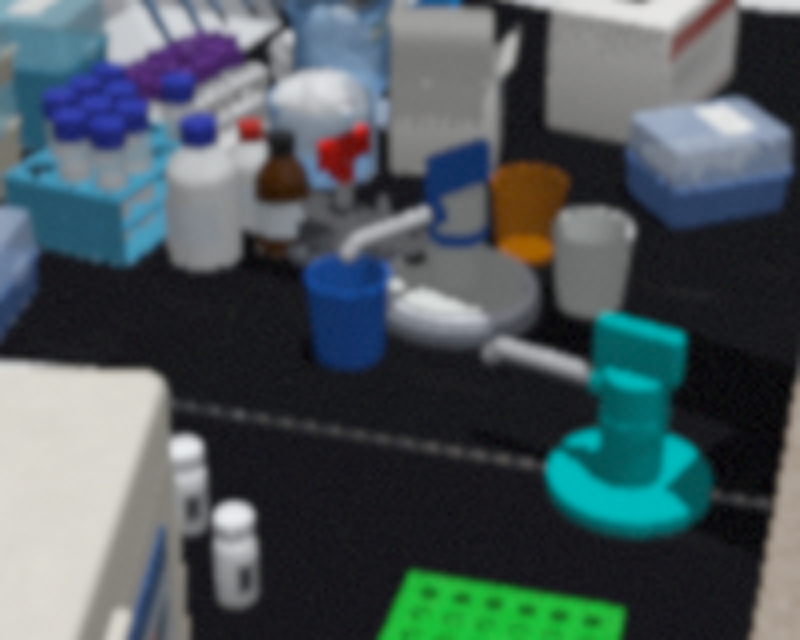

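View pics/t13.png

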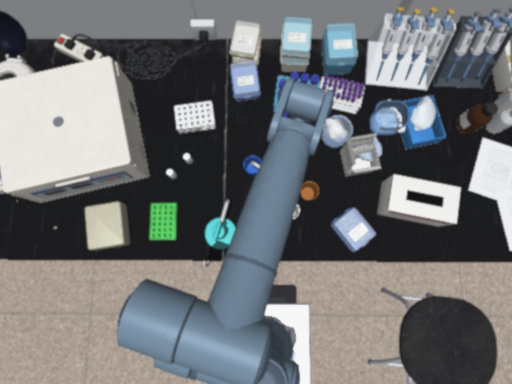

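```bash
python3 -c "
from workcell import robot
print(robot.hand_in())"
```

```text
the job is handed in; nothing more can be done
None
```

The job is done and handed in at about 20 s of the 72 s allowed; no verdict came back, so what follows is from my own measurements.

**What I did:**
- I backed the clamp handle off about 75° (1.3 rad) from where it stood.
- I turned the seated head about 154° clockwise, the way that avoids the clamp screw, until the spout was over the blue beaker.
- I screwed the handle back until it met its stop.

**Last checks:**
- **Clamp:** the bar measured about 6° tighter than at the start, which puts the handle near its stop at -0.08 rad. The moment on the tool rose as it arrived there.
- **Spout:** its end works out at about (0.631, 0.035) m, against the beaker's middle at (0.630, 0.034) m. That is about 1 mm apart, within the 2 mm calibration error.
- **Head and beakers:** the head looks upright in its ring and all three beakers are standing. The blue and amber ones measured within a few millimetres of where they started.
- **Robot:** the gripper was open and clear of everything, with force readings near zero.

**Checks that failed or disagreed:**
- The last top view of the white beaker was mostly hidden by the arm, so its measured position there is not usable. It stands upright in the side view, and the arm never went near it.
- An oblique view put the handle bar about 7° off the later view from directly above. I relied on the overhead one, and both are within the limit for tight.

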